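# Press a wooden tag in the bench locking pliers

### The job

Mark the loose wooden tag lying on the bench: slide it square end first, flat on the wooden bed, under the open jaw of the bench-mounted locking pliers until it is fully home against the fence, squeeze the upper handle down over centre so that it locks, then pull the release lever to let the jaw spring open. Finally lay the tag flat in the finished-work tray beside the tag that is already there, neither on top of the other, with its point the same way, and let go. Leave the other things on the bench where they are.

Things in the scene. Friction and masses are not known exactly. Their poses are not given: they have to be found in the camera images.
- press: Bare steel locking-pliers press bolted to the bench on a plate 300 x 50 x 8 mm; it stays put. Origin on the bench below the common pivot of jaw and upper handle (62 mm up; pivot plates 74 mm high); z up, +x out of the jaw's mouth, -x to the handles' tails. A tag that is home has its square end on the fence, its middle at x 80, y 0, z 33 mm and its point towards +x.
- press_fence (a point): Foot of the fence (upright steel face, 54 mm high, at press x 20 mm) on top of the wooden bed, 26 mm above the bench; axes as the press. The bed runs 125 mm out from here and is 36 mm wide, so a tag overhangs 3 mm each side. The first 36 mm have side cheeks, 51 mm apart inside, 63 outside, tops 36 mm above the bench.
- jaw_nose (a point): Tip of the jaw, on its centre line, 60 mm from the pivot; x along the jaw. Open, the jaw rises outwards to 92 mm high at most and its round rubber foot, 12 mm behind the tip, hangs at least 10 mm above a tag on the bed; locked, the foot presses the tag.
- handle (a joint): Upper handle: steel bar 22 mm wide, 14 thick, tail end 125 mm from the pivot. 0 = open, tail raised 39 degrees (end 146 mm high); grows as it is squeezed down, to 0.68 rad = locked: level, top face 69 mm above the bench. Centre is at about 0.56: beyond it snaps to 0.68 and stays locked, before it springs back to 0. Takes 8 to 20 N pressed straight down near the tail.
- handle_tail (a point): Point on the handle's top face 95 mm from the pivot, on its centre line: where to press it down. Moves with the handle.
- lever (a joint): Release lever: upright steel rod 10 mm thick behind the handle's tail, cross-bar on top, hinge at press x -150 mm, 40 mm up. 0 = upright, at rest; grows as its top is pulled away from the jaw (to press -x), stop at 0.75; springs back. Its toe lifts the locked handle free at about 0.4 rad; about 5 N. With the handle locked, it can be hooked on its jaw side, above the tail.
- lever_bar (a point): Middle of the lever's cross-bar: a level bar 12 mm thick, 56 mm long across the press, 75 mm above the lever's hinge (115 mm above the bench at rest).
- tag_mid (a point): Centre, half-way up, of the loose wooden tag to be pressed: 120 mm long, 42 wide, 14 thick, about 55 g. One end is square (-x, 60 mm from the centre), the other pointed (+x, 60 mm from it, small dark hole mark); the sides are parallel from the square end to 39 mm past the centre. Starts flat on the bench; z up.
- tag_tip (a point): The tag's point, half-way up.
- tray: Finished-work tray: plywood, open-topped, 170 (x) x 185 (y) mm outside, walls 5 mm thick, 14 high, floor 5 thick; fixed to the bench. Origin: centre of its underside. The finished tag lies on its -y side pointing to +x; the +y side is free (middle of the room at about y +30 mm).
- sample_mid (a point): Centre, half-way up, of the finished tag in the tray: same shape and axes as the loose one (+x to its point).
- sample_tip (a point): Point of the finished tag, half-way up.
- offcut: Bystander: wood block 70 x 40 x 36 mm, origin under its centre.
- jar: Bystander: white jar, 64 mm across, 85 mm high, origin under its centre.
- tin: Bystander: metal tin, 72 mm across, 90 mm high, with pencils up to 160 mm high, origin under its centre.
- hammer: Bystander: hammer 260 mm long, lying on the bench.

How it is judged:
By the outcome, as a careful person would: the job done as asked, in the order asked, and still so for the second after the job is handed in, with the robot touching nothing.
It also fails if it takes over 67 s, if anything falls off the work surface, if the arm or the gripper's body presses on something with over 40 N, if the wrist force passes 120 N, or if a joint passes its speed limit or range.

### The arm

A 6-joint arm with a two-finger parallel gripper is mounted at the origin on the work surface. World frame = base frame: x ahead of the robot, y to its left, z up, the work surface at z = 0. Lengths are in m, angles in degrees, forces in N, time in s.
With the tool pointing down it reaches from about 0.3 to 0.75 m from the base axis. Payload 8.5 kg.
Tool frame: the origin (TCP) lies midway between the tips of the shut fingers; the grasp point (between the pads) lies 19 mm behind it; z points along the fingers, y is the direction in which the jaws open and shut (so a half turn about z gives the same grasp; the last joint's range is limited). The gripper opens to 85 mm and grips with 20 to 120 N. Pads are 22 mm wide; open, the fingers measure 114 mm over their backs; the gripper's body (76 mm by 85 mm) begins 54 mm behind the grasp point. The pads swing forward as they close: fully open they stand 13 mm farther back than shut.
Start: joints at [64.211, 21.807, 74.336, -0, 83.858, -12.336], TCP at [0.128, 0.535, 0.206] pointing down, gripper open.
Joint ranges: [-178.18, 178.18], [-50.72, 133.34], [12.68, 142.11], [-81.47, 261.47], [9.98, 163.14], [-165.26, 165.26]. Speed limits (degrees/s): [136.94, 136.94, 180, 180, 180, 180].

### API

Orientations are given as a 3x3 rotation matrix whose columns are the frame's x, y, z axes.
In Python, from rig import env, viewer, ticket gives the robot as it stands. The module is installed in compiled form; this text tells all that it offers.
- The arm moves only by the shell command python3 -m pendant 'ROWS' [FORCE]. ROWS is JSON, a list of rows, each a list of 3 entries, a list of its own where there are three numbers: the shift along the world's x, y, z in mm, then the turn about the world's z in rad, then the opening, from -1 (shut) to 1 (fully open). A call has 1 to 12 rows; each row shifts and turns the pose as measured when the row begins; what a row does not reach is not made up. A row lasts 1/8 s, in which the tool goes at most 62.5 mm and 10.7 degrees, less where a joint would pass 70% of its speed; a pose out of reach is approached as far as the arm can. A call with a gripper value outside its range is refused whole. The fingers move at their own pace and stop on an object; FORCE is the grip in N (left out, the last holds). Time passes only in rows, so rows that do not move let the fingers close. It gives the time, the measured TCP pose, the force and the opening at its end, in the units of the state.
- env.observe(): the state, without advancing time (a new reading comes with each control period).
- viewer.get_image(name): name is "side" or "top" or "wrist"; returns (picture, depth): 384x512x3 uint8, red, green, blue; 384x512 float32, m along the optical axis (not along the pixel's ray), 0 where there is no reading.
- viewer.camera_params(name): a dict with "fx", "fy", "cx", "cy" (pixels), "rvec" (rotation vector, rad) and "tvec" (3), from world to camera coordinates, as OpenCV has them; the wrist camera has in their place "T_tool_cam" (4x4, takes a point from camera to tool coordinates, whose origin is the TCP and whose axes are the flange's). Camera axes: x right, y down, z forward; pixel columns grow to the right and rows downward; lengths in m; the calibration is good to about 2 mm. A picture is of the moment at which its call begins: read the wrist's pose just before it. camera_params takes no time and is no camera call.
- ticket.close_job(): hands the job in, once; it reports no verdict.
The state is a dict: "time_s": time; "q": joint angles; "qvel": joint speeds; "joint_efforts": joint torques, N m; "position": TCP position; "tool_rot": TCP orientation; "ft_force": force on the tool from outside, world axes, zero at the start; "wrist_torque": the same for the moment, N m; "grip_width": finger opening in m.
Only numpy, scipy, OpenCV 4.12 (cv2) and the standard library are available. Lean on these libraries where they do the work, as an engineer would, in place of code of your own. Each camera call takes 0.05 s, during which the arm holds its last target. There are 200 camera calls.

## Working session

There is one attempt and no reset: what is moved stays moved. The work goes in short steps, Python scripts to look and compute and a shell command to move; the robot and the scene stay as the last step left them, time stands still between calls to the robot, and variables do not carry over. Pictures are saved under pics/ and viewed, about 8 in all and at most 12, crops included, and the job is handed in when it is done.

```bash
mkdir -p pics
cat > h.py <<'E'
import numpy as np, cv2
from rig import env, viewer, ticket
def cap(n,tag):
    s=env.observe(); im,d=viewer.get_image(n); p=viewer.camera_params(n)
    np.savez(f'pics/{tag}.npz',im=im,d=d,pos=s['position'],R=s['tool_rot'])
    cv2.imwrite(f'pics/{tag}.png',im[:,:,::-1]); return im,d
def cam(n,tag):
    z=np.load(f'pics/{tag}.npz'); p=viewer.camera_params(n)
    if 'rvec' in p:
        R=cv2.Rodrigues(np.array(p['rvec'],float))[0]; t=np.array(p['tvec']).ravel(); Rc=R.T; o=-R.T@t
    else:
        T=np.array(p['T_tool_cam']); Rw=np.array(z['R']); Rc=Rw@T[:3,:3]; o=Rw@T[:3,3]+z['pos']
    return z,p,Rc,o
def ray(n,tag,u,v,h):   # intersect pixel with plane z=h
    z,p,Rc,o=cam(n,tag); r=Rc@np.array([(u-p['cx'])/p['fx'],(v-p['cy'])/p['fy'],1]); return o+r*(h-o[2])/r[2]
def cloud(n,tag):
    z,p,Rc,o=cam(n,tag); d=z['d']; v,u=np.mgrid[:d.shape[0],:d.shape[1]]
    P=np.stack([(u-p['cx'])/p['fx']*d,(v-p['cy'])/p['fy']*d,d],-1); W=P@Rc.T+o; W[d==0]=np.nan; return W
E
python3 - <<'E'
from h import *
s=env.observe(); print(s['time_s'],s['position'],np.round(s['tool_rot'],3),s['grip_width'])
a,_=cap('top','top0'); b,_=cap('side','side0')
print({k:np.round(v,3) for k,v in viewer.camera_params('wrist').items()})
cv2.imwrite('pics/top0b.png',cv2.resize(a[:,:,::-1],(800,600),interpolation=cv2.INTER_CUBIC))
E
```

```text
0.0 [0.12779702 0.53461197 0.20572132] [[-0.973  0.233 -0.001]
 [ 0.233  0.973 -0.001]
 [ 0.    -0.001 -1.   ]] 0.08541928891929389
{'fx': np.float64(292.673), 'fy': np.float64(292.673), 'cx': np.float64(255.889), 'cy': np.float64(190.111), 'T_tool_cam': array([[ 0.001, -0.964, -0.267,  0.067],
       [ 1.   ,  0.001,  0.   , -0.   ],
       [-0.   , -0.267,  0.964, -0.168],
       [ 0.   ,  0.   ,  0.   ,  1.   ]])}
```

View pics/top0b.png

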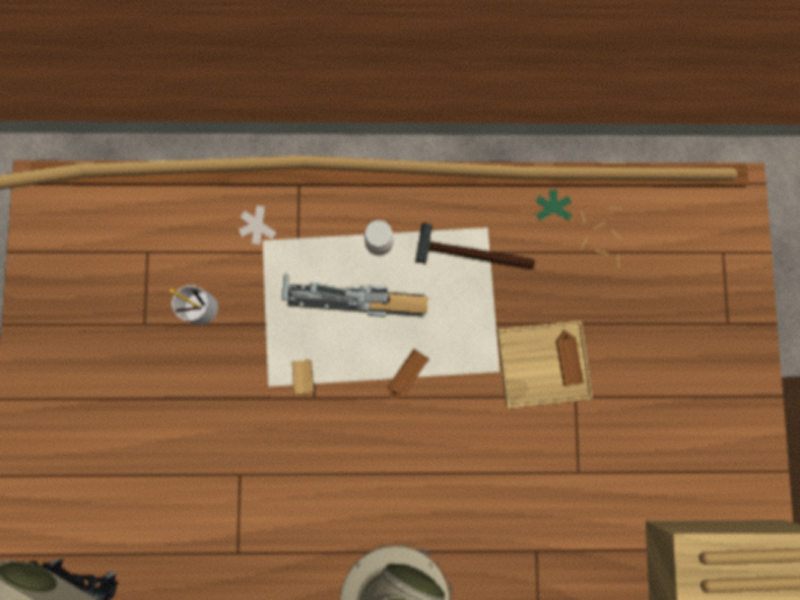

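View pics/side0.png

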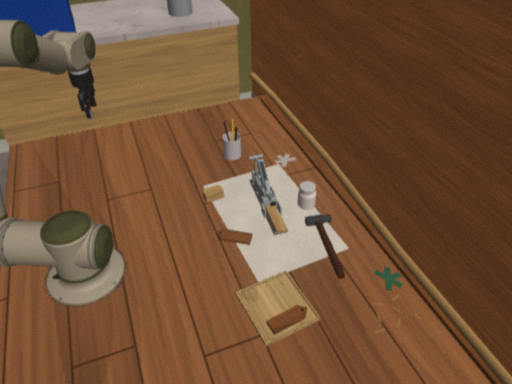

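Top (800x600): press from lever (285,290) to bed end (427,303), tag at (409,372), tray (545,364) with the sample pointing up, tin (195,305), jar (378,237), hammer (425,243). Side view agrees. Now an enlarged crop.

Run:
```python
from h import *
z=np.load('pics/top0.npz'); im=z['im']
c=cv2.resize(im[140:264,160:384,::-1],None,fx=3.5,fy=3.5,interpolation=cv2.INTER_CUBIC)
cv2.imwrite('pics/crop0.png',c); print(c.shape)
W=cloud('top','top0')
for n,(u,v,h) in dict(tag=(409,372,14),offc=(303,377,36),jar=(378,230,85),tin=(195,297,90),bed=(410,302,26),tray=(520,364,5),lever=(286,285,115),samp=(569,359,19)).items():
    u/=1.5625;v/=1.5625; print(n,np.round(ray('top','top0',u,v,h/1000)*1000),np.round(W[int(v),int(u)]*1000))
```

```text
(434, 784, 3)
tag [473. -33.  14.] [473. -30.  15.]
offc [462. 191.  36.] [463. 194.  41.]
jar [767.  33.  85.] [768.  36.  83.]
tin [625. 408.  90.] [637. 435.   5.]
bed [623. -36.  26.] [624. -34.  28.]
tray [ 490. -275.    5.] [ 493. -272.    7.]
lever [645. 219. 115.] [645. 218. 124.]
samp [ 500. -378.   19.] [ 502. -377.   22.]
```

View pics/crop0.png

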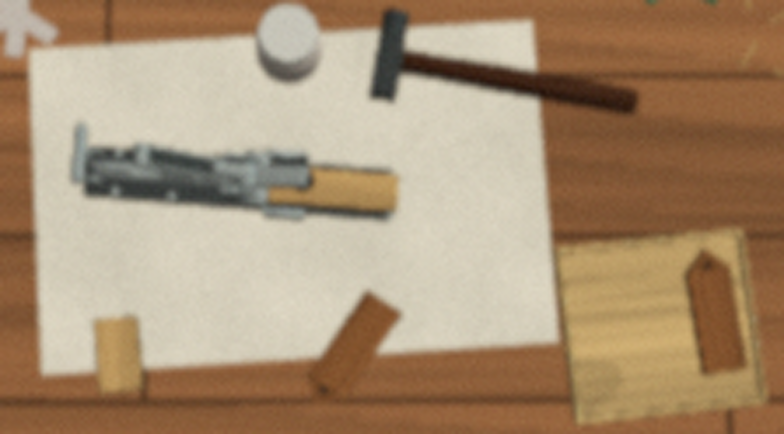

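Crop: tag corners (368,293),(400,313), point (322,393); bed end (396,193); lever bar (80,153); sample point (706,255), square end (722,373). Moving in for an accurate wrist view, turning the tool to the pickup yaw on the way.

```bash
python3 -m pendant '[[[33,-45,4],-0.186,1],[[33,-45,4],-0.186,1],[[33,-45,4],-0.186,1],[[33,-45,4],-0.186,1],[[33,-45,4],-0.186,1],[[33,-45,4],-0.186,1],[[33,-45,4],-0.186,1],[[33,-45,4],-0.186,1],[[33,-45,4],-0.186,1],[[33,-45,4],-0.186,1],[[33,-45,4],-0.186,1],[[33,-45,4],-0.186,1]]' 40
python3 - <<'E'
from h import *
s=env.observe(); print(s['q'],s['position'],np.round(s['tool_rot'],3),s['ft_force'])
def cp(x,y,h): return ray('top','top0',160+(x+.5)/3.5-.5,140+(y+.5)/3.5-.5,h)*1000
for n,a in dict(c1=(368,293,.014),c2=(400,313,.014),tip=(322,393,.014),bar1=(80,125,.115),bar2=(80,180,.115),bedc1=(397,174,.026),bedc2=(391,213,.026),stip=(706,255,.019),s1=(703,373,.019),s2=(742,371,.019),tr1=(557,247,.014),tr2=(744,232,.014),tr3=(764,403,.014),tr4=(577,420,.014)).items(): print(n,np.round(cp(*a)))
E
```

```text
time_s: 1.6
position: [0.53, -0.0228, 0.2521]
tool_rot: [[0.794, 0.608, -0.004], [0.608, -0.794, 0.005], [0.0, -0.006, -1.0]]
ft_force: [1.3, 0.6, 0.5]
grip_width: 0.0853
[-15.38114002  18.27797689  72.13160721   0.23286928  89.87894222
  37.20181139] [ 0.53003116 -0.02275153  0.25210205] [[ 0.794  0.608 -0.004]
 [ 0.608 -0.794  0.005]
 [ 0.    -0.006 -1.   ]] [1.26211781 0.64738844 0.54777433]
c1 [522. -44.  14.]
c2 [503. -74.  14.]
tip [427.   1.  14.]
bar1 [668. 221. 115.]
bar2 [618. 220. 115.]
bedc1 [636. -72.  26.]
bedc2 [598. -66.  26.]
stip [ 558. -370.   19.]
s1 [ 445. -363.   19.]
s2 [ 447. -401.   19.]
tr1 [ 567. -227.   14.]
tr2 [ 581. -410.   14.]
tr3 [ 416. -423.   14.]
tr4 [ 401. -242.   14.]
```

```bash
python3 -m pendant '[[[0,0,0],-0.18,1],[[0,0,0],-0.18,1],[[0,0,0],-0.18,1],[[0,0,0],-0.18,1],[[0,0,0],-0.18,1],[[0,0,0],-0.18,1],[[0,0,0],-0.18,1],[[0,0,0],0,1],[[0,0,0],0,1]]'
python3 - <<'E'
from h import *
a,_=cap('wrist','w1')
cv2.imwrite('pics/w1b.png',cv2.resize(a[:,:,::-1],(800,600),interpolation=cv2.INTER_CUBIC))
E
```

```text
time_s: 2.72
position: [0.5306, -0.0267, 0.2477]
tool_rot: [[0.797, -0.604, -0.002], [-0.604, -0.797, 0.011], [-0.008, -0.007, -1.0]]
ft_force: [0.2, -0.6, -0.2]
grip_width: 0.0857
```

View pics/w1b.png

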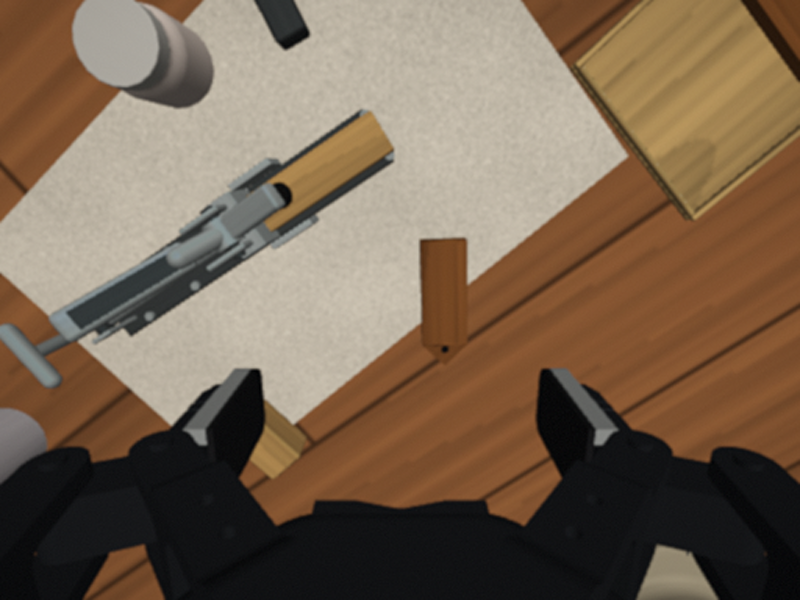

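Tag: square corners (420,239),(466,238), point (445,363). Bed end corners (368,112),(392,155); lever bar (6,330)-(52,382); jaw tip (278,200); handle tail (63,322); tray corner (693,219).

Run:
```python
from h import *
def q(x,y,h): return ray('wrist','w1',(x+.5)/1.5625-.5,(y+.5)/1.5625-.5,h/1000)*1000
P={n:q(*a) for n,a in dict(c1=(420,239,14),c2=(466,238,14),sh1=(422,346,14),sh2=(467,342,14),tip=(445,363,14),bar1=(6,330,117),bar2=(52,382,117),bedc1=(368,112,26),bedc2=(392,155,26),nose=(280,199,90),ty1=(53,318,144),ty2=(72,335,144),trc=(693,219,14),trb=(576,66,14)).items()}
for n in P: print(n,np.round(P[n]))
W=cloud('wrist','w1')*1000
ck=lambda x,y:np.round(W[int(y/1.5625),int(x/1.5625)])
for n,a in dict(tag=(444,290),bed=(350,150),bed2=(300,200),nose=(262,205),tail=(75,320),bar=(30,355),bench=(350,300),hnd=(120,290)).items(): print(n,ck(*a))
# tag from cloud: mask of brown-raised points 10<z<18 near
m=(W[...,2]>9)&(W[...,2]<19)&(W[...,0]>405)&(W[...,0]<535)&(W[...,1]<20)&(W[...,1]>-90)
pts=W[m][:,:2].astype(np.float32); print(len(pts),cv2.minAreaRect(pts))
# bed
m=(W[...,2]>21)&(W[...,2]<31)&(W[...,0]>580)&(W[...,0]<660)&(W[...,1]<0)&(W[...,1]>-90)
pts=W[m][:,:2].astype(np.float32); print(len(pts),cv2.minAreaRect(pts),pts.mean(0))
# lever bar
m=(W[...,2]>105)&(W[...,2]<130)&(W[...,1]>185)&(W[...,1]<260)&(W[...,0]>600)&(W[...,0]<690)
print(m.sum(),W[m].mean(0),W[m].min(0),W[m].max(0))
# handle axis: heights 75..150
m=(W[...,2]>95)&(W[...,2]<155)&(W[...,1]>80)&(W[...,1]<190)&(W[...,0]>600)&(W[...,0]<690)
p=W[m]; b=np.round(p[:,1]/15)
for k in np.unique(b): print(np.round(p[b==k].mean(0)),(b==k).sum())
```

```text
c1 [528. -44.  14.]
c2 [504. -77.  14.]
sh1 [445.  14.  14.]
sh2 [423. -22.  14.]
tip [418.   7.  14.]
bar1 [665. 217. 117.]
bar2 [619. 222. 117.]
bedc1 [636. -72.  26.]
bedc2 [598. -68.  26.]
nose [620.  12.  90.]
ty1 [645. 161. 144.]
ty2 [630. 160. 144.]
trc [ 399. -243.   14.]
trb [ 564. -225.   14.]
tag [478. -34.  14.]
bed [622. -43.  25.]
bed2 [616.  15.  27.]
nose [625.  27.  86.]
tail [637. 153. 141.]
bar [642. 217. 119.]
bench [519.  43.   2.]
hnd [637. 130. 121.]
2209 ((466.2529296875, -25.242897033691406), (41.958927154541016, 119.01576232910156), 55.10364532470703)
1692 ((621.53173828125, -35.62538146972656), (74.32365417480469, 36.204193115234375), 85.31658172607422) [621.5      -36.842896]
685 [641.56454114 217.89124388 118.30290614] [614.54495769 212.6932449  105.35023886] [669.38701621 226.26469012 123.54835631]
[631.  92. 100.] 169
[633. 107. 101.] 298
[633. 120. 111.] 408
[635. 135. 123.] 469
[636. 150. 135.] 489
[636. 161. 143.] 233
```

```bash
python3 -m pendant '[[[-43,8,0],0.04,1],[[-42,8,0],0,1],[[0,0,-60],0,1],[[0,0,-60],0,1],[[0,0,-60],0,1],[[0,0,0],0,1],[[0,0,0],0,1]]'
```

```text
time_s: 3.65
position: [0.4449, -0.0108, 0.0669]
tool_rot: [[0.829, -0.559, 0.006], [-0.559, -0.829, 0.008], [0.001, -0.01, -1.0]]
ft_force: [-0.6, 0.3, 0.1]
grip_width: 0.0853
```

```bash
python3 -m pendant '[[[0,0,-40],-0.014,1],[[0,0,-20],0,1],[[0,0,-2],0,1],[[0,0,0],0,1]]'; python3 -m pendant '[[[0,0,0],0,-0.3],[[0,0,0],0,-0.3],[[0,0,0],0,-0.3],[[0,0,0],0,-0.5],[[0,0,0],0,-0.5],[[0,0,0],0,-0.5]]' 40
```

```text
time_s: 4.15
position: [0.4516, -0.0127, 0.012]
tool_rot: [[0.823, -0.568, 0.023], [-0.568, -0.823, 0.003], [0.018, -0.015, -1.0]]
ft_force: [-1.3, 0.4, 0.1]
grip_width: 0.0854
time_s: 4.9
position: [0.4529, -0.013, 0.0146]
tool_rot: [[0.823, -0.568, 0.028], [-0.568, -0.823, 0.001], [0.022, -0.017, -1.0]]
ft_force: [0.9, -0.1, -0.1]
grip_width: 0.0215
```

```bash
python3 -m pendant '[[[0,0,10],0,1],[[0,0,0],0,1],[[0,0,0],0,1],[[0,0,0],0,1],[[0,0,0],0,1]]'
python3 - <<'E'
from h import *
s=env.observe(); print(np.round(s['q'],2),np.round(s['qvel'],2),s['ft_force'],s['wrist_torque'])
E
```

```text
time_s: 5.52
position: [0.4529, -0.013, 0.0254]
tool_rot: [[0.823, -0.568, 0.028], [-0.568, -0.823, 0.001], [0.022, -0.017, -1.0]]
ft_force: [0.3, -0.9, 0.9]
grip_width: 0.0856
[-17.02  25.49 105.29   0.73  47.72 107.11] [-0.03  0.04  0.04 -0.1  -0.03  0.04] [ 0.33642231 -0.86236186  0.86402876] [0.04865263 0.04279991 0.03263725]
```

```bash
python3 -m pendant '[[[-7.5,2,0],0,1],[[0,0,-10],0,1],[[0,0,-8],0,1],[[0,0,0],0,1]]'
```

```text
time_s: 6.02
position: [0.4443, -0.0107, 0.0057]
tool_rot: [[0.823, -0.568, 0.026], [-0.568, -0.823, 0.002], [0.021, -0.016, -1.0]]
ft_force: [0.1, -0.4, -0.0]
grip_width: 0.0856
```

```bash
python3 -m pendant '[[[0,0,-4],0,1],[[0,0,0],0,-0.3],[[0,0,0],0,-0.3],[[0,0,0],0,-0.5],[[0,0,0],0,-0.5],[[0,0,0],0,-0.5],[[0,0,0],0,-0.5]]' 40
```

```text
time_s: 6.9
position: [0.4448, -0.0108, 0.0017]
tool_rot: [[0.823, -0.568, 0.027], [-0.568, -0.823, 0.001], [0.022, -0.017, -1.0]]
ft_force: [-0.4, 0.2, -1.2]
grip_width: 0.0213
```

Run:
```python
from h import *
a,_=cap('wrist','w2')
cv2.imwrite('pics/w2b.png',cv2.resize(a[:,:,::-1],(800,600),interpolation=cv2.INTER_CUBIC))
```

```text
(no output)
```

View pics/w2b.png

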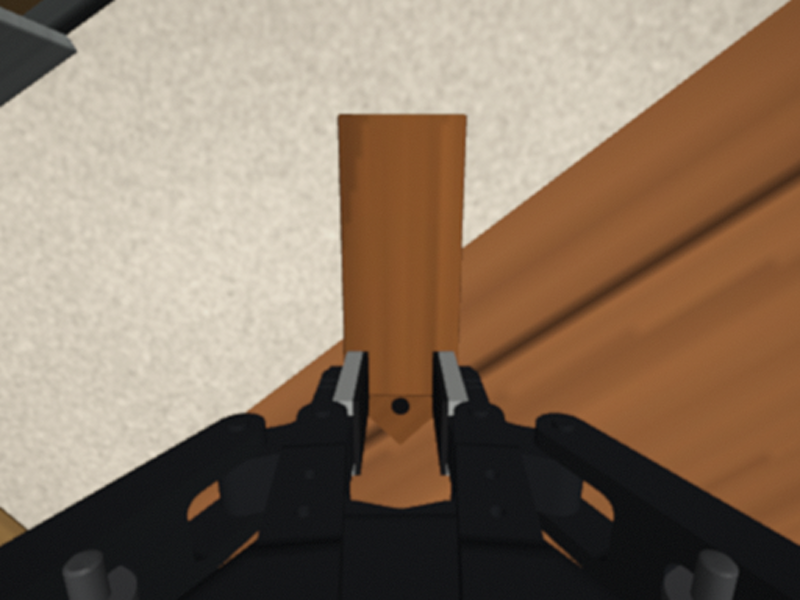

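Pads are shut to 21 mm over the tag near its shoulders (360–440, 350–470); the tag (square corners (338,115),(466,115), point (401,443)) isn't gripped. Checking where pads and tag are in depth.

Run:
```python
from h import *
z,p,Rc,o=cam('wrist','w2'); W=cloud('wrist','w2')*1000; R=z['R']; T=lambda w:(np.asarray(w)-z['pos']*1000)@R
for x,y in [(400,130),(400,200),(400,300),(400,380),(401,432),(360,355),(357,380),(345,400),(360,430),(358,465),(438,355),(443,380),(455,400),(440,430),(330,385),(400,470)]:
    w=W[int(y/1.5625),int(x/1.5625)]; print((x,y),np.round(w),'tool',np.round(T(w)))
def q(x,y,h): return ray('wrist','w2',(x+.5)/1.5625-.5,(y+.5)/1.5625-.5,h/1000)*1000
for a in [(338,115),(466,115),(401,443)]: w=q(*a,14); print(np.round(w),np.round(T(w)))
```

```text
(400, 130) [511. -57.  15.] tool [ 80.   0. -12.]
(400, 200) [492. -44.  14.] tool [ 58.   0. -11.]
(400, 300) [464. -24.  15.] tool [ 24.   0. -12.]
(400, 380) [439.  -7.  15.] tool [ -7.   0. -14.]
(401, 432) [421.   6.  13.] tool [-29.   0. -12.]
(360, 355) [460.  -6.  34.] tool [ 11. -13. -32.]
(357, 380) [459.  -7.  52.] tool [ 11. -12. -50.]
(345, 400) [460.  -5.  64.] tool [ 11. -14. -62.]
(360, 430) [450.  -3.  62.] tool [  1. -11. -60.]
(358, 465) [443.   2.  65.] tool [ -7. -11. -63.]
(438, 355) [446. -27.  34.] tool [ 11.  12. -32.]
(443, 380) [446. -27.  53.] tool [ 11.  12. -51.]
(455, 400) [444. -29.  63.] tool [ 11.  14. -62.]
(440, 430) [437. -20.  60.] tool [  0.  11. -59.]
(330, 385) [461.   2.  48.] tool [  7. -20. -46.]
(400, 470) [400.  20.  -0.] tool [-55.   0.   1.]
[526. -43.  14.] [ 85. -20. -10.]
[502. -77.  14.] [ 85.  21. -11.]
[417.   8.  14.] [-33.   0. -13.]
```

```bash
python3 - <<'E'
from h import *
p=viewer.camera_params('wrist'); T=np.array(p['T_tool_cam']); 
for t in [(11,-11,0),(11,-11,-13),(11,-11,-20),(11,-11,-30),(11,-11,-40),(11,-21,-13)]:
    c=T[:3,:3].T@(np.array(t)/1000-T[:3,3]); print(t,(c[0]/c[2]*p['fx']+p['cx'])*1.5625,(c[1]/c[2]*p['fy']+p['cy'])*1.5625)
E
python3 -m pendant '[[[0,0,0],0,-1],[[0,0,0],0,-1],[[0,0,0],0,-1],[[0,0,0],0,-1]]' 20
python3 - <<'E'
from h import *
s=env.observe(); print(s['ft_force'],s['position'])
E
```

```text
(11, -11, 0) 371.3600141906041 322.509355908389
(11, -11, -13) 369.1688689807166 334.028877277921
(11, -11, -20) 367.8447880632886 340.98997613822144
(11, -11, -30) 365.74389659580197 352.0350059452701
(11, -11, -40) 363.3504067810316 364.61831486728335
(11, -21, -13) 341.37077752388814 334.004817995338
time_s: 7.45
position: [0.4448, -0.0108, 0.0016]
tool_rot: [[0.823, -0.568, 0.027], [-0.568, -0.823, 0.001], [0.022, -0.017, -1.0]]
ft_force: [-0.4, 0.4, -0.7]
grip_width: -0.0003
[-0.43493241  0.4173159  -0.67940499] [ 0.44480747 -0.01083471  0.00164338]
```

Run:
```python
from h import *
cap('wrist','w3'); cap('side','side1')
z=np.load('pics/w3.npz'); a=z['im'][190:320,170:340,::-1]; b=np.load('pics/side1.npz')['im'][180:300,150:300,::-1]
A=cv2.resize(a,(560,428),interpolation=cv2.INTER_CUBIC);
cv2.imwrite('pics/w3b.png',A); 
B=cv2.resize(np.load('pics/side1.npz')['im'][150:290,150:320,::-1],(520,428),interpolation=cv2.INTER_CUBIC)
cv2.imwrite('pics/c3.png',cv2.resize(np.hstack([A,B]),(800,317),interpolation=cv2.INTER_AREA))
W=cloud('wrist','w3')*1000; t=(W-z['pos']*1000)@z['R']
m=(abs(t[...,1])<14)&(abs(t[...,0])<13)&(t[...,2]<-14)
print(np.percentile(t[m][:,2],[0,50,95,99,100]))
```

```text
[-120.09841937  -80.01452466  -39.16418665  -32.1208339   -14.02126055]
```

View pics/c3.png

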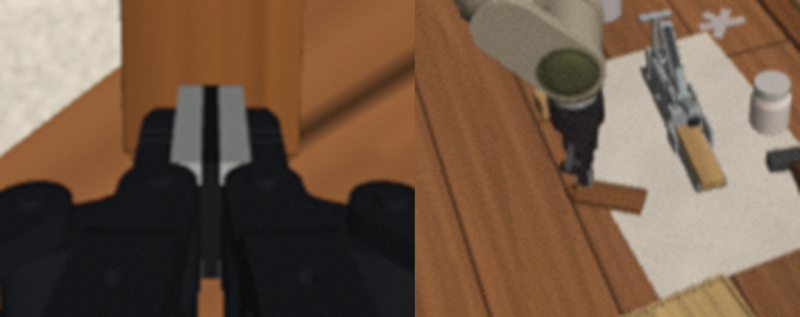

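The tips really stand ~30 mm behind the reported TCP (depth gives tool z ≈ -31, and nothing touches the tag). I'll open and go lower under force watch.

```bash
python3 -m pendant '[[[0,0,0],0,1],[[0,0,0],0,1],[[0,0,0],0,1],[[0,0,-8],0,1],[[0,0,-4],0,1],[[0,0,0],0,1]]' 40
python3 - <<'E'
from h import *
cap('wrist','w4'); z=np.load('pics/w4.npz')
W=cloud('wrist','w4')*1000; t=(W-z['pos']*1000)@z['R']
m=(abs(t[...,1])<60)&(abs(t[...,0])<14)&(W[...,2]>17)
for lo in range(17,60,4):
  k=m&(W[...,2]>=lo)&(W[...,2]<lo+4); print(lo,k.sum(),np.round(np.sort(abs(t[k][:,1]))[[0,-1]]) if k.sum() else '',np.round(np.median(t[k][:,0])) if k.sum() else '')
E
```

```text
time_s: 8.3
position: [0.4447, -0.0108, -0.0114]
tool_rot: [[0.823, -0.568, 0.027], [-0.568, -0.823, 0.002], [0.021, -0.017, -1.0]]
ft_force: [0.1, 0.5, -1.0]
grip_width: 0.0856
17 0  
21 0  
25 78 [42. 43.] -0.0
29 276 [42. 49.] 2.0
33 391 [42. 56.] 6.0
37 461 [42. 56.] 7.0
41 522 [42. 57.] 6.0
45 558 [42. 57.] 7.0
49 620 [42. 56.] 7.0
53 602 [42. 57.] 7.0
57 499 [42. 57.] 9.0
```

```bash
python3 -m pendant '[[[0,0,-6],0,1],[[0,0,-6],0,1],[[0,0,0],0,1],[[0,0,0],0,0.2],[[0,0,0],0,0],[[0,0,0],0,-0.4],[[0,0,0],0,-0.4],[[0,0,0],0,-0.4]]' 40
```

```text
time_s: 9.35
position: [0.4449, -0.0109, -0.0236]
tool_rot: [[0.823, -0.568, 0.028], [-0.568, -0.823, 0.001], [0.022, -0.017, -1.0]]
ft_force: [0.0, 0.1, -0.6]
grip_width: 0.0408
```

Gripped at 40.8 mm. Lift, turn +2.09 rad and go to the pre-insert pose in front of the bed.

```bash
python3 -m pendant '[[[0,0,30],0,-0.4],[[0,0,45],0,-0.4],[[17,-10,0],0.175,-0.4],[[17,-10,0],0.175,-0.4],[[17,-10,0],0.175,-0.4],[[17,-10,0],0.175,-0.4],[[17,-10,0],0.175,-0.4],[[17,-10,0],0.175,-0.4],[[17,-10,0],0.175,-0.4],[[17,-10,0],0.175,-0.4],[[17,-5,0],0.175,-0.4],[[17,0,0],0.175,-0.4]]' 60
python3 -m pendant '[[[0,0,0],0.175,-0.4],[[0,0,0],0.165,-0.4],[[0,0,0],0,-0.4],[[0,0,0],0,-0.4]]'
```

```text
time_s: 10.85
position: [0.6173, -0.0981, 0.0521]
tool_rot: [[0.36, 0.933, -0.01], [0.933, -0.36, 0.025], [0.019, -0.019, -1.0]]
ft_force: [-0.1, 0.9, -0.8]
grip_width: 0.04
time_s: 11.35
position: [0.6176, -0.0981, 0.0504]
tool_rot: [[0.021, 1.0, -0.02], [1.0, -0.02, 0.02], [0.02, -0.021, -1.0]]
ft_force: [-0.3, 0.9, -0.8]
grip_width: 0.0402
```

```bash
python3 -m pendant '[[[0,0,-12],-0.06,-0.4],[[0,0,0],0,-0.4],[[0,0,0],0,-0.4]]'
python3 - <<'E'
from h import *
a,_=cap('wrist','w5')
cv2.imwrite('pics/w5b.png',cv2.resize(a[:,:,::-1],(800,600),interpolation=cv2.INTER_CUBIC))
E
```

```text
time_s: 11.72
position: [0.6176, -0.0982, 0.0387]
tool_rot: [[0.087, 0.996, -0.018], [0.996, -0.086, 0.021], [0.02, -0.02, -1.0]]
ft_force: [-0.7, -0.5, 0.2]
grip_width: 0.0398
```

View pics/w5b.png

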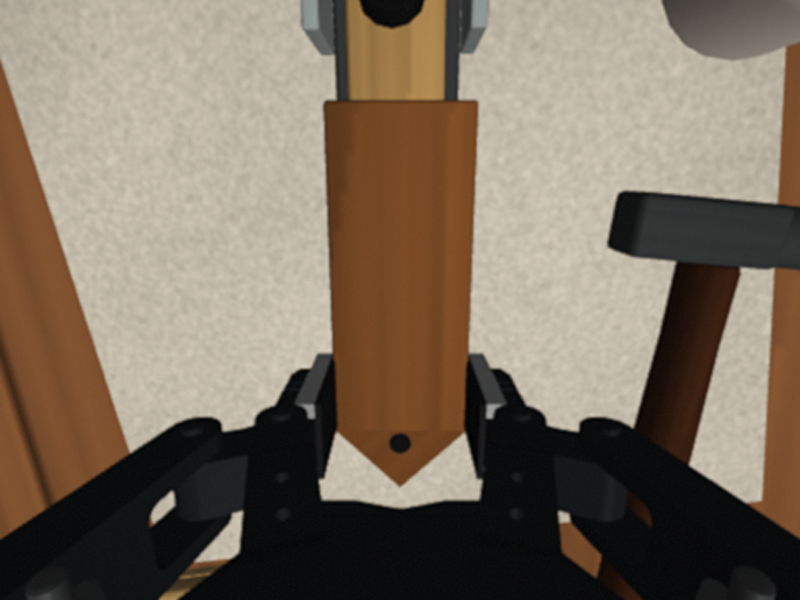

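Tag square end corners (325,101),(477,101), point (400,485), centred in the pads; bed visible beyond at (347–446, 60), cheek fronts (322,52)/(470,50), jaw foot black at (391,10).

Run:
```python
from h import *
def q(x,y,h): return np.round(ray('wrist','w5',(x+.5)/1.5625-.5,(y+.5)/1.5625-.5,h/1000)*1000,1)
W=cloud('wrist','w5')*1000
for x,y in [(395,60),(395,85),(400,110),(400,300),(400,420),(310,45),(480,45),(342,80),(452,80)]: print((x,y),np.round(W[int(y/1.5625),int(x/1.5625)],1))
top=W[int(110/1.5625),256][2]
print('tag',q(325,101,top),q(477,101,top),q(400,485,W[int(420/1.5625),256][2]))
print('bed',q(347,90,26),q(445,90,26),q(349,40,26),q(445,40,26),'cheekouter',q(330,53,36),q(462,53,36))
```

```text
(395, 60) [624.6   8.1  25.8]
(395, 85) [ 6.239e+02 -4.000e-01  2.690e+01]
(400, 110) [625.7 -16.2  76.9]
(400, 300) [621.2 -69.   76.4]
(400, 420) [ 617.9 -107.4   77.4]
(310, 45) [590.5  22.6   2.1]
(480, 45) [659.6  16.3   2.1]
(342, 80) [602.5   6.7   8.7]
(452, 80) [646.8   2.7   8.7]
tag [605.9 -12.3  76.9] [646.2 -15.9  76.9] [ 615.8 -131.4   77.4]
bed [ 6.064e+02 -5.000e-01  2.600e+01] [642.4  -3.7  26. ] [609.   15.9  26. ] [643.4  12.8  26. ] cheekouter [603.    9.8  36. ] [648.    5.7  36. ]
```

```bash
python3 -m pendant '[[[-2.5,0,-12],0,-0.4],[[0,0,-12],0,-0.4],[[0,0,-6],0,-0.4],[[0,0,-3],0,-0.4],[[0,0,0],0,-0.4]]'
```

```text
time_s: 12.4
position: [0.6147, -0.0981, 0.0031]
tool_rot: [[0.086, 0.996, -0.019], [0.996, -0.086, 0.022], [0.02, -0.021, -1.0]]
ft_force: [0.3, -0.0, -0.7]
grip_width: 0.0402
```

```bash
python3 -m pendant '[[[0,0,-1],0,-0.4],[[1,12,0],0,-0.4],[[1,12,0],0,-0.4],[[1,12,0],0,-0.4],[[1,12,0],0,-0.4],[[0,0,0],0,-0.4]]'
```

```text
time_s: 13.15
position: [0.6194, -0.0456, 0.003]
tool_rot: [[0.085, 0.996, -0.017], [0.996, -0.085, 0.021], [0.02, -0.019, -1.0]]
ft_force: [-0.4, 0.1, -0.5]
grip_width: 0.0403
```

```bash
python3 -m pendant '[[[0.5,5,-1],0,-0.4],[[0.4,4,0],0,-0.4],[[0,0,0],0,-0.4]]';python3 -m pendant '[[[0.3,3,0],0,-0.4],[[0,2,0],0,-0.4],[[0,0,0],0,-0.4]]'
```

```text
time_s: 13.52
position: [0.6208, -0.0369, 0.0025]
tool_rot: [[0.086, 0.996, -0.016], [0.996, -0.085, 0.021], [0.019, -0.018, -1.0]]
ft_force: [0.0, 0.5, 0.9]
grip_width: 0.0403
time_s: 13.9
position: [0.6213, -0.0338, 0.0025]
tool_rot: [[0.086, 0.996, -0.016], [0.996, -0.086, 0.017], [0.016, -0.017, -1.0]]
ft_force: [0.0, 0.3, 0.3]
grip_width: 0.0405
```

```bash
for i in 1 2 ; do python3 -m pendant '[[[0.2,3,0],0,-0.4],[[0.2,3,0],0,-0.4]]' | egrep 'pos|force|rot'; done
```

```text
position: [0.6216, -0.0339, 0.0029]
tool_rot: [[0.085, 0.996, -0.016], [0.996, -0.085, 0.007], [0.005, -0.017, -1.0]]
ft_force: [-3.5, -18.5, 2.0]
position: [0.6215, -0.0342, 0.0034]
tool_rot: [[0.085, 0.996, -0.018], [0.996, -0.085, -0.003], [-0.005, -0.017, -1.0]]
ft_force: [-4.1, -15.6, 2.7]
```

Fence contact (−18 N, no more advance). Open, lift and check tip against bed end.

```bash
python3 -m pendant '[[[0,-0.5,0],0,-0.4],[[0,0,0],0,0.5],[[0,0,0],0,0.5],[[0,0,0],0,0.5],[[0,0,0],0,0.5]]' 40; python3 -m pendant '[[[0,-5,30],0,0.5],[[0,-5,40],0,0.5],[[0,-5,40],0,0.5],[[0,-10,40],0,-1],[[0,0,20],0,-1],[[0,0,0],0,-1]]'
python3 - <<'E'
from h import *
a,_=cap('wrist','w6')
cv2.imwrite('pics/w6b.png',cv2.resize(a[:,:,::-1],(800,600),interpolation=cv2.INTER_CUBIC))
E
```

```text
time_s: 15.02
position: [0.6213, -0.0337, 0.0031]
tool_rot: [[0.085, 0.996, -0.018], [0.996, -0.085, -0.002], [-0.003, -0.018, -1.0]]
ft_force: [-0.3, 0.2, -0.6]
grip_width: 0.0641
time_s: 15.78
position: [0.62, -0.0584, 0.1775]
tool_rot: [[0.084, 0.996, -0.02], [0.996, -0.084, -0.001], [-0.003, -0.02, -1.0]]
ft_force: [-0.1, 0.1, -0.6]
grip_width: 0.0093
```

View pics/w6b.png

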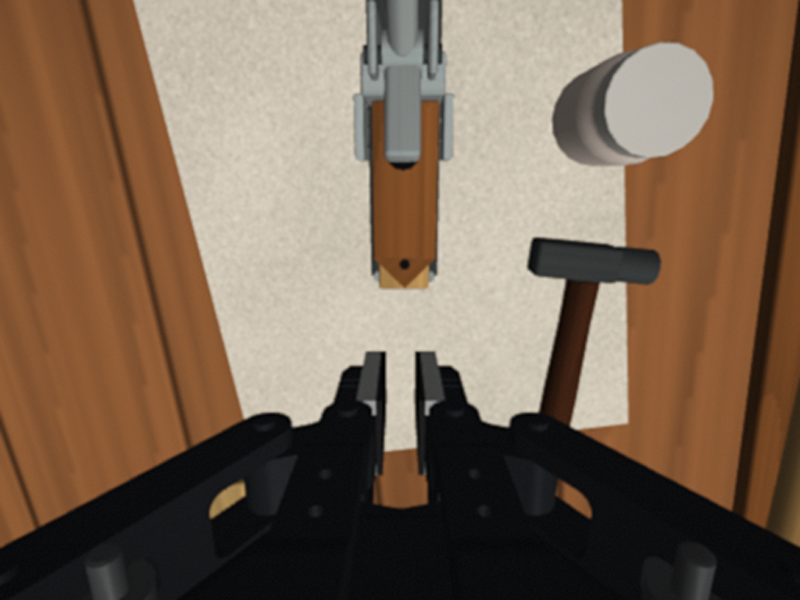

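Tag lies on the bed under the jaw, point (405,286) just at the bed end (row 289), between the cheeks.

Run:
```python
from h import *
def q(x,y,h): return np.round(ray('wrist','w6',(x+.5)/1.5625-.5,(y+.5)/1.5625-.5,h/1000)*1000,1)
print('tip',q(405,286,40),'bedend',q(404,289,26),'nose',q(403,160,90),q(403,160,80),'cheekfront',q(361,159,36),q(446,159,36),'edges',q(373,200,40),q(438,200,40))
W=cloud('wrist','w6')*1000
for x,y in [(405,240),(405,200),(405,275),(385,130),(425,130),(403,150),(403,80),(403,20),(402,45)]: print((x,y),np.round(W[int(y/1.5625),int(x/1.5625)],1))
```

```text
tip [620.3 -67.9  40. ] bedend [619.  -73.6  26. ] nose [626.3  14.   90. ] [626.1  14.2  80. ] cheekfront [598.6  18.   36. ] [653.4  13.4  36. ] edges [604.1  -8.4  40. ] [646.4 -11.9  40. ]
(405, 240) [622.9 -35.6  41.7]
(405, 200) [624.9 -10.2  41.7]
(405, 275) [nan nan nan]
(385, 130) [617.5  30.5  82.3]
(425, 130) [641.1  31.8  40.4]
(403, 150) [626.   19.1  87.8]
(403, 80) [628.9  55.6  75.9]
(403, 20) [631.2  80.9  89.5]
(402, 45) [630.3  71.9  80.5]
```

Tip is 5.7 mm short of the bed end (5 expected): home. Now to the handle.

```bash
python3 -m pendant '[[[4.4,51,0],0,-1],[[4.4,51,0],0,-1],[[4.4,51,0],0,-1],[[4.4,51,0],0,-1],[[0,0,0],0,-1],[[0,0,-25],0,-1],[[0,0,-25],0,-1],[[0,0,-5],0,-1],[[0,0,0],0,-1]]' 60
```

```text
time_s: 16.95
position: [0.6339, 0.15, 0.1089]
tool_rot: [[0.086, 0.996, -0.037], [0.996, -0.086, -0.001], [-0.004, -0.037, -0.999]]
ft_force: [-0.7, -0.5, 7.8]
grip_width: -0.0003
```

```bash
python3 -m pendant '[[[2,0,-9],0,-1],[[1,2,-9],0,-1],[[0,2,-9],0,-1],[[0,2,-9],0,-1],[[0,2,-9],0,-1]]'
```

```text
time_s: 17.58
position: [0.64, 0.1569, 0.0711]
tool_rot: [[0.089, 0.996, -0.025], [0.996, -0.089, 0.004], [0.002, -0.025, -1.0]]
ft_force: [-1.1, 2.6, 7.8]
grip_width: 0.0002
```

```bash
python3 -m pendant '[[[-1,1,-9],0,-1],[[0,1,-9],0,-1],[[0,1,-9],0,-1]]';python3 -m pendant '[[[0,1,-8],0,-1],[[0,0,-6],0,-1]]'
```

```text
time_s: 17.95
position: [0.6394, 0.1589, 0.0437]
tool_rot: [[0.091, 0.996, -0.024], [0.996, -0.091, 0.005], [0.002, -0.024, -1.0]]
ft_force: [-0.3, -0.7, 21.1]
grip_width: 0.0
time_s: 18.2
position: [0.6402, 0.1588, 0.0432]
tool_rot: [[0.091, 0.996, -0.016], [0.996, -0.09, 0.002], [0.001, -0.016, -1.0]]
ft_force: [-20.6, -0.6, 46.2]
grip_width: 0.0002
```

```bash
python3 -m pendant '[[[0,0,40],0,-1],[[0,10,50],0,-1],[[0,10,30],0,-1],[[0,0,0],0,-1],[[0,0,0],0,-1]]'
python3 - <<'E'
from h import *
cap('wrist','w7'); cap('side','side2'); cap('top','top2')
for c in ('wrist','top'):
  W=cloud(c,{'wrist':'w7','top':'top2'}[c])*1000
  for lo,hi in ((0,25),(25,50),(85,110),(110,140),(140,160),(160,185),(185,200),(205,235)):
    m=(abs(W[...,0]-(632+.084*(W[...,1]-71)))<10)&(W[...,1]>lo)&(W[...,1]<hi)&(W[...,2]>45)&(W[...,2]<160)
    print(c,lo,hi,m.sum(),np.round(W[m].mean(0)) if m.sum() else '')
a=np.load('pics/side2.npz')['im'][140:245,210:350,::-1]
cv2.imwrite('pics/side2b.png',cv2.resize(a,(800,600),interpolation=cv2.INTER_CUBIC))
E
```

```text
time_s: 18.82
position: [0.6382, 0.1772, 0.1639]
tool_rot: [[0.092, 0.995, -0.022], [0.996, -0.092, 0.001], [-0.001, -0.022, -1.0]]
ft_force: [1.6, -0.6, -0.3]
grip_width: 0.0001
wrist 0 25 16 [623.  24.  69.]
wrist 25 50 164 [624.  37.  69.]
wrist 85 110 0 
wrist 110 140 50 [639. 138.  69.]
wrist 140 160 376 [638. 150.  70.]
wrist 160 185 512 [640. 173.  70.]
wrist 185 200 318 [641. 192.  65.]
wrist 205 235 559 [645. 221. 109.]
top 0 25 22 [625.  17.  67.]
top 25 50 41 [628.  38.  68.]
top 85 110 34 [632.  97.  76.]
top 110 140 47 [635. 125.  72.]
top 140 160 3 [641. 141.  69.]
top 160 185 19 [639. 179.  70.]
top 185 200 4 [641. 187.  68.]
top 205 235 2 [637. 223. 117.]
```

View pics/side2b.png

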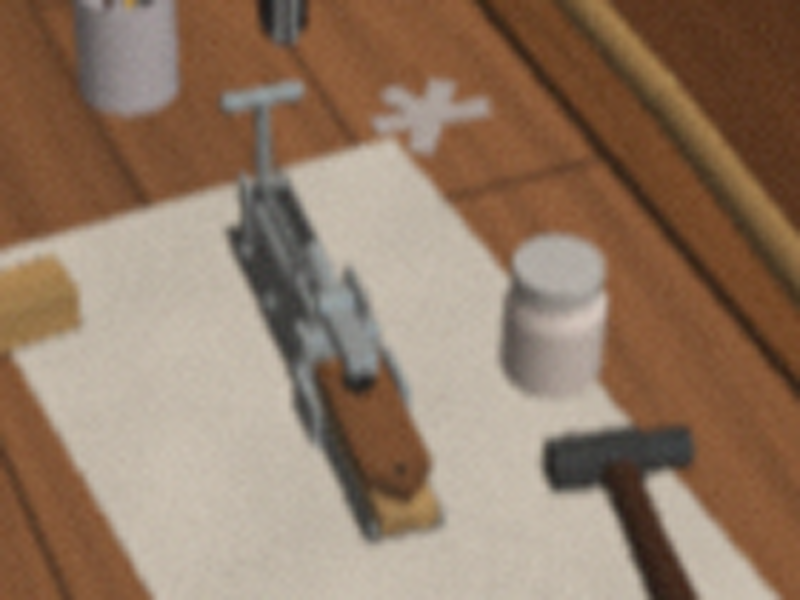

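Locked: handle level at 69–70 mm, foot on the tag; lever upright with bar at (262,96) in the crop. Now hook the lever from the jaw side.

```bash
python3 -m pendant '[[[4,18,0],0,-1],[[0,0,0],0,-1],[[0,0,-35],0,-1],[[0,0,-25],0,-1],[[0,0,0],0,-1]]'
```

```text
time_s: 19.6
position: [0.6424, 0.1972, 0.1007]
tool_rot: [[0.092, 0.996, -0.024], [0.996, -0.092, 0.0], [-0.002, -0.024, -1.0]]
ft_force: [-0.1, 0.2, 1.0]
grip_width: -0.0
```

```bash
python3 -m pendant '[[[0,-1,-20],0,-1],[[0,0,-11],0,-1],[[0,0,0],0,-1]]';python3 -m pendant '[[[0.5,8,0],0,-1],[[0.5,8,0],0,-1],[[0.5,8,0],0,-1],[[0.5,8,0],0,-1]]'
```

```text
time_s: 19.98
position: [0.6439, 0.1966, 0.0721]
tool_rot: [[0.091, 0.996, -0.019], [0.996, -0.091, 0.001], [-0.001, -0.019, -1.0]]
ft_force: [-0.8, -0.5, 0.0]
grip_width: 0.0
time_s: 20.48
position: [0.6469, 0.2289, 0.0739]
tool_rot: [[0.092, 0.996, -0.017], [0.996, -0.092, -0.002], [-0.004, -0.017, -1.0]]
ft_force: [0.7, -3.8, -0.6]
grip_width: 0.0002
```

```bash
python3 -m pendant '[[[0.4,6,-1],0,-1],[[0.4,6,-1],0,-1]]';python3 -m pendant '[[[0.3,5,-1],0,-1],[[0,0,0],0,-1],[[0,0,0],0,-1]]'
```

```text
time_s: 20.72
position: [0.6479, 0.2422, 0.0722]
tool_rot: [[0.092, 0.996, -0.017], [0.996, -0.092, -0.002], [-0.003, -0.016, -1.0]]
ft_force: [-0.9, -2.7, -0.5]
grip_width: 0.0002
time_s: 21.1
position: [0.6482, 0.2484, 0.0713]
tool_rot: [[0.091, 0.996, -0.016], [0.996, -0.091, -0.001], [-0.002, -0.016, -1.0]]
ft_force: [0.6, -3.1, 0.1]
grip_width: -0.0001
```

```bash
python3 -m pendant '[[[-0.8,-10,0],0,-1],[[-0.8,-10,0],0,-1],[[0,0,20],0,-1],[[0,0,40],0,-1],[[0,0,50],0,-1],[[0,0,0],0,-1]]'
python3 - <<'E'
from h import *
cap('top','top3')
W=cloud('top','top3')*1000
for lo,hi in ((0,25),(25,50),(85,110),(110,140),(140,160),(160,185)):
    m=(abs(W[...,0]-(632+.084*(W[...,1]-71)))<10)&(W[...,1]>lo)&(W[...,1]<hi)&(W[...,2]>45)&(W[...,2]<155)
    print(lo,hi,m.sum(),np.round(W[m].mean(0)) if m.sum() else '')
E
```

```text
time_s: 21.85
position: [0.6458, 0.2245, 0.1845]
tool_rot: [[0.093, 0.995, -0.017], [0.996, -0.093, 0.001], [-0.0, -0.017, -1.0]]
ft_force: [0.3, 0.0, -0.1]
grip_width: 0.0001
0 25 20 [625.  18.  78.]
25 50 39 [627.  38.  82.]
85 110 37 [632.  99. 100.]
110 140 54 [635. 126. 114.]
140 160 38 [637. 151. 136.]
160 185 16 [639. 168. 132.]
```

Handle and jaw are open again. Return to the tag.

```bash
python3 -m pendant '[[[-5,-52,0],0,-1],[[-5,-52,0],0,-1],[[-5,-52,0],0,-1],[[-5,-52,0],0,0],[[-5,-50,0],0,0.5],[[0,0,0],0,0.5],[[0,0,-50],0,0.5],[[0,0,-50],0,0.5],[[0,0,-20],0,0.5],[[0,0,0],0,0.5]]' 40
```

```text
time_s: 23.15
position: [0.6109, -0.0394, 0.0441]
tool_rot: [[0.093, 0.995, -0.043], [0.996, -0.093, 0.008], [0.004, -0.044, -0.999]]
ft_force: [0.5, 0.1, 0.7]
grip_width: 0.0641
```

```bash
python3 -m pendant '[[[10,2,0],-0.008,0.5],[[0,0,0],0,0.5]]';python3 -m pendant '[[[0,0,-15],0,0.5],[[0,0,-12],0,0.5],[[0,0,-6],0,0.5],[[0,0,0],0,0.5]]'
```

```text
time_s: 23.4
position: [0.6223, -0.0366, 0.0454]
tool_rot: [[0.101, 0.994, -0.041], [0.995, -0.101, 0.008], [0.004, -0.042, -0.999]]
ft_force: [-0.3, -0.6, -0.1]
grip_width: 0.0638
time_s: 23.9
position: [0.6224, -0.0365, 0.0107]
tool_rot: [[0.101, 0.994, -0.04], [0.995, -0.101, 0.008], [0.004, -0.041, -0.999]]
ft_force: [-0.6, 0.5, 0.0]
grip_width: 0.0639
```

```bash
python3 -m pendant '[[[-1.5,0,-6],0.016,0.5],[[0,0,-1.5],0,0.5],[[0,0,0],0,0],[[0,0,0],0,-0.4],[[0,0,0],0,-0.4],[[0,0,0],0,-0.4],[[0,0,0],0,-0.4]]' 50
```

```text
time_s: 24.78
position: [0.6213, -0.0367, 0.0037]
tool_rot: [[0.084, 0.996, -0.039], [0.996, -0.084, 0.007], [0.003, -0.039, -0.999]]
ft_force: [0.5, 0.6, 0.3]
grip_width: 0.0406
```

```bash
python3 -m pendant '[[[0,0,1.5],0,-0.4],[[-1,-12,0],0,-0.4],[[-1,-12,0],0,-0.4],[[-1,-12,0],0,-0.4],[[-1,-12,0],0,-0.4],[[-1,-12,0],0,-0.4],[[-1,-12,0],0,-0.4],[[0,-4,20],0,-0.4],[[0,-4,30],0,-0.4],[[0,0,0],0,-0.4]]'
python3 -m pendant '[[[-9,-17,0],0.175,-0.4],[[-9,-17,0],0.175,-0.4],[[-9,-17,0],0.175,-0.4],[[-9,-17,0],0.175,-0.4],[[-9,-17,0],0.175,-0.4],[[-9,-17,0],0.175,-0.4],[[-9,-17,0],0.175,-0.4],[[-9,-17,0],0.175,-0.4],[[-9,-17,0],0.175,-0.4],[[-9,-17,0],0.175,-0.4],[[0,0,0],0,-0.4],[[0,0,0],0,-0.4]]'
```

```text
time_s: 26.02
position: [0.6141, -0.1248, 0.0558]
tool_rot: [[0.086, 0.996, -0.04], [0.996, -0.086, 0.007], [0.003, -0.04, -0.999]]
ft_force: [0.1, -0.2, 0.1]
grip_width: 0.0405
time_s: 27.52
position: [0.5156, -0.2964, 0.0416]
tool_rot: [[-0.989, -0.148, -0.014], [-0.147, 0.988, -0.04], [0.02, -0.038, -0.999]]
ft_force: [0.1, -0.1, -1.4]
grip_width: 0.0406
```

```bash
python3 -m pendant '[[[0,0,0],-0.052,-0.4],[[0,0,0],0,-0.4]]'
python3 - <<'E'
from h import *
a,_=cap('wrist','w8')
cv2.imwrite('pics/w8b.png',cv2.resize(a[:,:,::-1],(800,600),interpolation=cv2.INTER_CUBIC))
E
```

```text
time_s: 27.78
position: [0.5162, -0.2947, 0.041]
tool_rot: [[-0.996, -0.092, -0.017], [-0.091, 0.995, -0.039], [0.02, -0.037, -0.999]]
ft_force: [0.0, -0.0, -1.0]
grip_width: 0.0405
```

View pics/w8b.png

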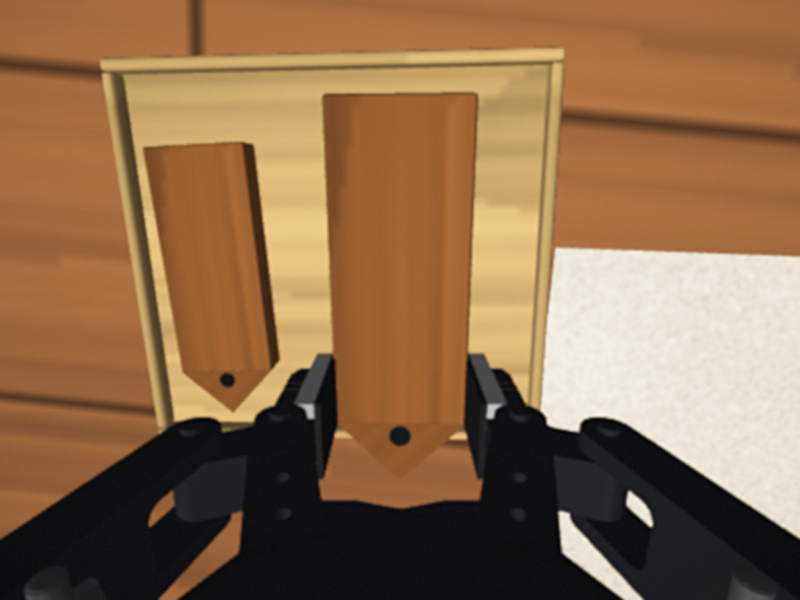

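Held tag square end (323,94)-(477,94), point (400,476); sample (145,148),(247,143), point (234,411); tray far-wall inner corners (122,74),(550,66).

Run:
```python
from h import *
def q(x,y,h): return np.round(ray('wrist','w8',(x+.5)/1.5625-.5,(y+.5)/1.5625-.5,h/1000)*1000,1)
W=cloud('wrist','w8')*1000
g=lambda x,y:np.round(W[int(y/1.5625),int(x/1.5625)],1)
for a in [(400,110),(350,250),(450,250),(400,410),(210,250),(300,200),(510,200)]: print(a,g(*a))
h1=g(400,110)[2];h2=g(400,410)[2]
print('tag',q(323,94,h1),q(477,94,h1),q(400,476,h2))
print('sample',q(145,148,19),q(247,143,19),q(234,411,19))
print('tray outer far',q(103,61,14),q(562,49,14),'right near',q(536,425,14))
print('left near',q(163,430,14))
```

```text
(400, 110) [ 434.2 -301.    79.4]
(350, 250) [ 473.5 -312.2   77.7]
(450, 250) [ 470.6 -283.1   78. ]
(400, 410) [ 523.  -292.8   77.9]
(210, 250) [ 488.9 -379.8   19.6]
(300, 200) [ 465.3 -345.5    4.8]
(510, 200) [ 456.6 -254.     6.2]
tag [ 432.1 -322.    79.4] [ 428.6 -281.2   79.4] [ 547.2 -290.7   77.9]
sample [ 449.5 -406.2   19. ] [ 443.8 -364.4   19. ] [ 564.  -369.5   19. ]
tray outer far [ 417.5 -424.6   14. ] [ 398.1 -244.3   14. ] right near [ 558.  -227.6   14. ]
left near [ 581.2 -406.5   14. ]
```

Tag is at tray (-0.4, +29.5) mm, aligned: lower it.

```bash
python3 -m pendant '[[[0,0,-15],0.01,-0.4],[[0,0,-15],0,-0.4],[[0,0,-12],0,-0.4],[[0,0,-8],0,-0.4],[[0,0,0],0,-0.4]]'
```

```text
time_s: 28.45
position: [0.5158, -0.2937, -0.0139]
tool_rot: [[-0.994, -0.104, -0.018], [-0.103, 0.994, -0.037], [0.022, -0.035, -0.999]]
ft_force: [-0.9, 0.4, -0.7]
grip_width: 0.0402
```

```bash
python3 -m pendant '[[[0,0,-3],0,-0.4],[[0,0,0],0,-0.4]]'; python3 -m pendant '[[[0,0,-1],0,-0.4],[[0,0,0],0,0.1],[[0,0,0],0,0.2],[[0,0,0],0,0.2],[[0,0,0],0,0.2],[[0,0,0],0,0.2]]'; python3 -m pendant '[[[0,0,15],0,0.2],[[0,0,30],0,0.2],[[0,0,50],0,0.2],[[0,0,50],0,0.2],[[0,0,30],0,0.2],[[0,0,0],0,0.2],[[0,0,0],0,0.2]]'
python3 - <<'E'
from h import *
a,_=cap('wrist','w9'); b,_=cap('top','top4')
cv2.imwrite('pics/w9b.png',cv2.resize(np.hstack([a,b[100:292,100:356].repeat(2,0).repeat(2,1)])[:,:,::-1],(800,300),interpolation=cv2.INTER_AREA))
E
```

```text
time_s: 28.7
position: [0.5162, -0.294, -0.0165]
tool_rot: [[-0.994, -0.104, -0.017], [-0.103, 0.994, -0.038], [0.021, -0.036, -0.999]]
ft_force: [-0.4, -0.3, 0.0]
grip_width: 0.0406
time_s: 29.45
position: [0.5165, -0.2943, -0.0166]
tool_rot: [[-0.994, -0.104, -0.016], [-0.103, 0.994, -0.039], [0.02, -0.037, -0.999]]
ft_force: [0.1, -0.4, 0.1]
grip_width: 0.0511
time_s: 30.32
position: [0.5156, -0.2935, 0.1692]
tool_rot: [[-0.995, -0.104, -0.013], [-0.103, 0.994, -0.041], [0.017, -0.04, -0.999]]
ft_force: [-1.1, -0.1, -0.2]
grip_width: 0.0514
```

View pics/w9b.png

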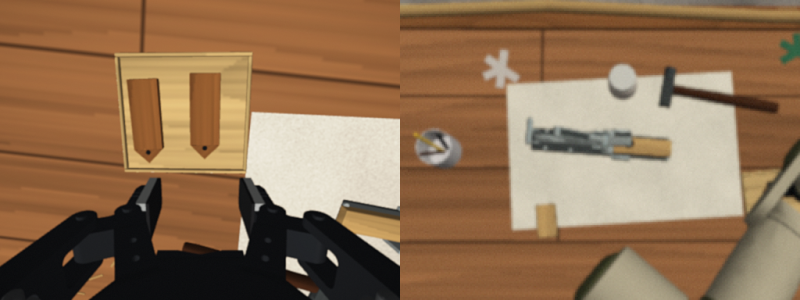

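Both tags lie flat side by side in the tray, points the same way (205,158)/(149,162). The press is open and the bystanders are in place. A depth check of flatness, then hand in.

Run:
```python
from h import *
W=cloud('wrist','w9')*1000
for x,y in [(200,80),(205,115),(195,140),(215,140),(205,152),(145,115),(175,120),(230,120)]: print((x,y),np.round(W[int(y*1.28),int(x*1.28)]))
A=cloud('top','top4')*1000
for n,u,v in [('jar',378,230),('offcut',303,377)]: print(n,np.round(A[int(v/1.5625),int(u/1.5625)]))
ticket.close_job()
```

```text
(200, 80) [ 440. -307.   21.]
(205, 115) [ 486. -296.   19.]
(195, 140) [ 522. -307.   20.]
(215, 140) [ 519. -278.   21.]
(205, 152) [ 538. -290.   19.]
(145, 115) [ 495. -380.   19.]
(175, 120) [ 498. -339.    7.]
(230, 120) [ 490. -260.    7.]
jar [769.  36.  82.]
offcut [463. 194.  36.]
the job is handed in; nothing more can be done
```

The tag is marked and in the finished-work tray, and the job is handed in at about 30 s on the robot's clock (limit 67 s); the hand-in reports no verdict.

**Steps and checks**
- **Into the press:** I slid the tag square end first under the open jaw until it stopped on the fence at about 18 N. Its point then lay 5.7 mm short of the bed end; 5 mm was expected.
- **Locked:** I squeezed the handle down, and its top face measured level at 69–70 mm before I touched the lever.
- **Released:** I pulled the lever to about 0.6 rad. Depth readings then showed the handle and jaw open again.
- **In the tray:** The tag lies flat, top at 19–21 mm against 19 expected, beside the sample with clear floor between them and its point the same way. The gripper is open and well clear.
- **Other things on the bench:** The jar and offcut are where they were, by depth. The tin and hammer look unmoved in the last picture; I did not measure them.

**What failed or disagreed**
- **Fingertip offset:** The fingertips sit about 26 mm behind the reported tool point. Because of this my first two closings shut above the tag without moving it; I measured the offset and worked with it from then on.
- **Handle force:** The last stroke on the handle reached about 46 N upwards at the wrist, through the fingertips against the locked stop. That is above the 40 N limit for the arm or gripper body, but only the fingertips should have been touching. It is well under the 120 N wrist limit.

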